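# Press a damper stack under the toggle clamp

## Task

Lay the bare aluminium disc flat and centred on the round nest of the clamping fixture, then lay the orange disc centred on top of it. Swing the red handle of the toggle clamp up and over centre until it locks upright with the rubber foot pressing on the stack, let go of it for about two seconds, then swing the handle all the way back so that the clamp arm stands clear again and let go. The stack stays centred on the nest, and the black spare disc and everything else on the bench are left where they are.

Things in the scene. Friction and masses are not known exactly. Their poses are not given: they have to be found in the camera images.
- fixture: Clamp fixture fixed to the bench: aluminium plate 85 x 200 x 10 mm, a round dark nest at one end, a steel toggle clamp at the other. Origin under the nest's centre, on the plate's underside, 3 mm above the table (on the blue mat). z up; y from nest to clamp; x along the clamp's hinges. The plate spans y = -45 to 155 mm, the clamp bracket y = 87 to 143 mm, up to z = 60 mm.
- nest (a point): Centre of the nest's flat top, a dark steel disc 44 mm in diameter, 20 mm above the fixture's underside (10 mm above its base plate). Same axes as the fixture.
- clamp_handle (a joint): Handle angle (rad): 0 = upright at its stop, clamp shut and locked; 1.25 = lying back at its other stop, clamp open. Starts at about 1.25. Dead centre is at 0.15: below it the handle snaps to 0 if a stack is under the foot. The linked arm lies level over the nest at 0 and stands up, tilted back from the nest, at 1.25. About 5 N at the ball works it.
- handle_hinge (a point): The handle's hinge axis (parallel to the fixture's x), 43 mm above the fixture's underside and 122 mm from the nest's centre towards fixture +y.
- handle_ball (a point): Centre of the red ball (26 mm in diameter) at the handle's end, 110 mm from handle_hinge; below the ball is a red grip 16 mm in diameter. At handle angle h the ball is 110 cos h above the hinge and 110 sin h from it towards fixture +y (away from the nest).
- clamp_foot: Black rubber foot, 22 mm in diameter, sprung, under the end of the clamp arm (100 mm from the arm's hinge). Origin at the centre of its pressing face. Shut, it bears on the middle of the stack with about 6 N.
- alu_disc: Bare aluminium disc, 50 mm in diameter, 8 mm thick, lying on the mat, with a small dark dot in the middle of its top. Origin at the centre of its underside, z up.
- orange_disc: Orange disc, 50 mm in diameter, 8 mm thick, lying on the mat. Origin at the centre of its underside, z up.
- black_disc: Spare black disc of the same size, to be left alone. Origin at the centre of its underside.
- spool: Solder spool, 56 mm in diameter, 50 mm high, standing; bystander. Origin under its centre.
- pliers: Yellow pliers lying on the mat, 155 mm long, 16 mm high; bystander. Origin at the pivot.
- screwdriver: Screwdriver lying on the mat, 160 mm long; bystander.
- jar: Small jar, 40 mm in diameter, 45 mm high; bystander. Origin under its centre.
- motor: Small electric motor, 28 mm in diameter, 32 mm high with its shaft; bystander. Origin under its centre.
- battery: Yellow and black battery pack, 75 x 35 x 28 mm; bystander. Origin under its centre.
- transmitter: Black radio transmitter, 130 x 170 x 45 mm with two sticks up to 68 mm high; bystander. Origin under its centre.
Things that resemble listed ones, but are neither listed nor needed, are in the scene too. Several things look just like the orange_disc: the one meant starts farthest to the robot's left.

How it is judged:
By the outcome, as a careful person would: the job done as asked, in the order asked, and still so for the second after the job is handed in, with the robot touching nothing.
It also fails if it takes over 67 s, if anything falls off the work surface, if the arm or the gripper's body presses on something with over 40 N, if the wrist force passes 120 N, or if a joint passes its speed limit or range.

## Robot

A 6-joint arm with a two-finger parallel gripper is mounted at the origin on the work surface. World frame = base frame: x ahead of the robot, y to its left, z up, the work surface at z = 0. Lengths are in m, angles in rad, forces in N, time in s.
With the tool pointing down it reaches from about 0.25 to 0.775 m from the base axis. Payload 4 kg.
Tool frame: the origin (TCP) lies midway between the tips of the shut fingers; the grasp point (between the pads) lies 19 mm behind it (ctrl.grasp_offset is the distance from the TCP to the grasp point, in m); z points along the fingers, y is the direction in which the jaws open and shut (so a half turn about z gives the same grasp; the last joint's range is limited). The gripper opens to 85 mm and grips with 20 to 120 N. Pads are 22 mm wide; open, the fingers measure 114 mm over their backs; the gripper's body (76 mm by 85 mm) begins 54 mm behind the grasp point. The pads swing forward as they close: fully open they stand 13 mm farther back than shut.
Start: joints at [-1.349, 0.087, 1.371, -0, 1.684, -0.103], TCP at [0.176, -0.521, 0.231] pointing down, gripper open.
Joint ranges: [-3.1, 3.1], [-0.76, 2.03], [0.27, 2.55], [-1.08, 4.22], [0.17, 2.65], [-2.57, 2.57]. Speed limits (rad/s): [2.79, 2.79, 3.14, 3.14, 3.14, 3.14].

## Interface

Orientations are given as [roll, pitch, yaw] about the fixed x, y, z axes, in that order (R = Rz(yaw) Ry(pitch) Rx(roll)).
In Python, from cell import telemetry, capture, ticket, finder, ctrl gives the robot as it stands.
- The arm moves only by the tool drive_tool, never from a script. Its argument "targets" is a list of rows, each a list of 3 entries, a list of its own where there are three numbers: the finger opening in cm, from 0 to 8.54, then the shift along the world's x, y, z in cm, then the turn about the world's z in degrees. In form: [[grip, [dx, dy, dz], yaw], ...]. A call has 1 to 5 rows; each row shifts and turns the pose as measured when the row begins; what a row does not reach is not made up. A row lasts 1/12 s, in which the tool goes at most 41.7 mm and 7.16 degrees, less where a joint would pass 70% of its speed; a pose out of reach is approached as far as the arm can. A call with a gripper value outside its range is refused whole. The fingers move at their own pace and stop on an object; "newtons" is the grip in N (left out, the last holds). Time passes only in rows, so rows that do not move let the fingers close. It gives the time, the measured TCP pose, the force and the opening at its end, in the units of the state.
- telemetry.sense(): the state, without advancing time (a new reading comes with each control period).
- capture(name): name is "side" or "top" or "wrist"; returns a dict with "image" (384x512x3 uint8, blue, green, red), "depth" (384x512 float32, m along the optical axis (not along the pixel's ray), 0 where there is no reading), "camera_matrix" (3x3 intrinsics, pixels), "world_to_cam" (4x4, takes a point from world to camera coordinates). Camera axes: x right, y down, z forward; pixel columns grow to the right and rows downward; lengths in m; the calibration is good to about 2 mm. A picture is of the moment at which its call begins.
- ticket.sign_off(): hands the job in, once; it reports no verdict.
Trained networks look in a picture, given as the dict that the camera call returned (one of the last four; its "shot" number tells which), for a name from the list of things; names that differ only in an ending like _2 or _b are one class to them, and where a whole thing is asked for, a point or a joint stands for the part that bears it (a point fixed in the world has none). Each returns a list of dicts, best first, with "confidence" (0 to 1); they miss things now and then, are a little off and sometimes report something else, mostly with a low value. They report only what shows in the picture. A call takes as long as a camera call. They do not tell look-alikes from the thing itself.
- finder.recognise(picture, label): "centre" ([x, y, z] in m, in the coordinates of the camera as it stood for that picture, good to about 4 mm: the middle of the surface that is visible of it).
- finder.outline_of(picture, label): "mask" (384x512 bool, what is visible of it).
The state is a dict: "time_s": time; "joint_positions": joint angles; "joint_velocities": joint speeds; "effort": joint torques, N m; "ee_pos": TCP position; "tool_rot": TCP orientation; "contact_force": force on the tool from outside, world axes, zero at the start; "torque": the same for the moment, N m; "width": opening from 0.0 (shut) to 1.0 (fully open).
Only numpy, scipy, OpenCV 4.12 (cv2) and the standard library are available. Lean on these libraries where they do the work, as an engineer would, in place of code of your own. Each camera call takes 0.05 s, during which the arm holds its last target. There are 200 camera calls.

## Working session

There is one attempt and no reset: what is moved stays moved. The work goes in short steps, Python scripts to look and compute and a tool call to move; the robot and the scene stay as the last step left them, time stands still between calls to the robot, and variables do not carry over. Pictures are saved under pics/ and viewed, about 8 in all and at most 12, crops included, and the job is handed in when it is done.

Besides the shell and the picture viewer there is one more tool, called after "Request:" as name(argument=value, ...) on one line, values as JSON. drive_tool: Moves the arm, as the interface text tells. Its arguments: {"type":"object","properties":{"targets":{"type":"array"},"newtons":{"type":"number"}},"required":["targets"]}

```bash
mkdir -p pics
cat > h.py <<'E'
import numpy as np,cv2
from cell import telemetry,capture,ticket,finder,ctrl
def w(p,c): return (np.linalg.inv(p["world_to_cam"])@np.r_[c,1])[:3]
def pts(p,m):
    v,u=np.nonzero(m&(p["depth"]>0)); d=p["depth"][v,u]; K=p["camera_matrix"]
    P=np.c_[(u-K[0,2])*d/K[0,0],(v-K[1,2])*d/K[1,1],d,np.ones(len(d))]
    return (P@np.linalg.inv(p["world_to_cam"]).T)[:,:3]
def st():
    s=telemetry.sense(); print({k:np.round(s[k],3) for k in("time_s","ee_pos","tool_rot","contact_force","width")})
E
python3 - <<'E'
from h import *
st(); print(ctrl.grasp_offset)
t=capture("top"); s=capture("side")
cv2.imwrite("pics/a.png",cv2.resize(t["image"],(800,600))); cv2.imwrite("pics/b.png",s["image"])
for n in ["fixture","alu_disc","orange_disc","black_disc","clamp_handle","clamp_foot","handle_ball","spool","pliers","screwdriver","jar","motor","battery","transmitter"]:
  for d in finder.recognise(t,n)[:5]:
    c=w(t,d["centre"]); x=t["camera_matrix"]@d["centre"]
    print(n,round(d["confidence"],2),c.round(3),(x[:2]/x[2]).round())
E
```

```text
{'time_s': np.float64(0.0), 'ee_pos': array([ 0.175, -0.521,  0.23 ]), 'tool_rot': array([-3.139, -0.   ,  0.325]), 'contact_force': array([-0.668,  0.482, -0.383]), 'width': np.float64(1.0)}
0.0187
fixture 0.56 [0.526 0.032 0.008] [272. 191.]
alu_disc 0.7 [ 0.546 -0.194  0.011] [330. 185.]
orange_disc 0.5 [ 0.394 -0.323  0.006] [365. 224.]
clamp_foot 0.45 [0.525 0.032 0.012] [272. 191.]
handle_ball 0.63 [0.525 0.154 0.072] [240. 188.]
spool 0.69 [0.353 0.371 0.048] [181. 235.]
pliers 0.65 [0.482 0.559 0.043] [132. 201.]
pliers 0.5 [0.71  0.335 0.012] [194. 145.]
screwdriver 0.63 [ 0.739 -0.026  0.023] [286. 137.]
jar 0.55 [ 0.376 -0.402  0.048] [390. 227.]
motor 0.57 [ 0.501 -0.372  0.023] [378. 196.]
battery 0.82 [ 0.618 -0.381  0.028] [379. 166.]
transmitter 0.78 [0.481 0.561 0.043] [131. 201.]
```

View pics/a.png

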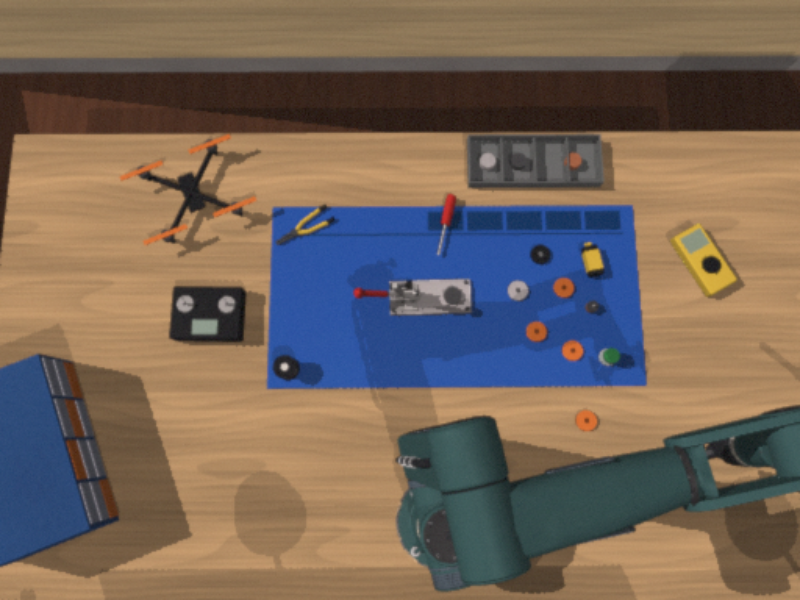

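View pics/b.png

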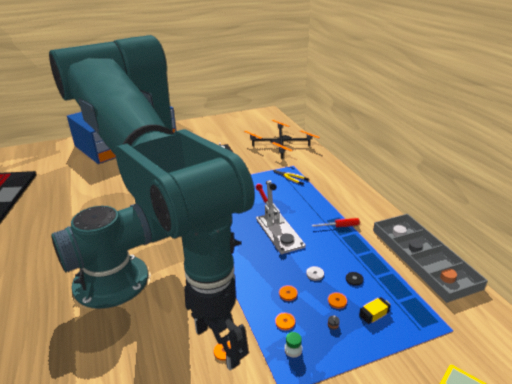

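The top view (800x600) shows four loose orange discs; the leftmost is at (536,331). The alu disc is at (517,290), the nest at (454,296), and the handle ball at (358,293), with the handle lying back towards +y. I'll move over the discs for a wrist view.

Request:
drive_tool(targets=[[8.5, [2.8, 2.7, 0.2], 7], [8.5, [2.8, 2.7, 0.2], 7], [8.5, [2.8, 2.7, 0.2], 7], [8.5, [2.8, 2.7, 0.2], 7], [8.5, [2.8, 2.7, 0.2], 7]])

```text
time_s: 1.22
ee_pos: [0.3132, -0.3865, 0.2397]
tool_rot: [-3.141, 0.003, 0.943]
contact_force: [0.2, -0.7, 0.3]
width: 0.998
```

Request:
drive_tool(targets=[[8.5, [2.8, 2.7, 0.2], 7], [8.5, [2.8, 2.7, 0.2], 7], [8.5, [2.8, 2.7, 0.2], 7], [8.5, [2.8, 2.7, 0.2], 7], [8.5, [2.8, 2.7, 0.2], 7]])

```text
time_s: 1.63
ee_pos: [0.4585, -0.2437, 0.2514]
tool_rot: [3.139, 0.005, 1.569]
contact_force: [0.4, -0.1, -0.0]
width: 0.996
```

Request:
drive_tool(targets=[[8.5, [2, 2.7, 0.2], 2], [8.5, [0, 2, 0], 0], [8.5, [0, 0, 0], 0], [8.5, [0, 0, 0], 0]])

```text
time_s: 1.97
ee_pos: [0.4847, -0.1877, 0.2539]
tool_rot: [3.136, 0.003, 1.623]
contact_force: [0.4, 0.4, 0.3]
width: 0.994
```

Run:
```python
from h import *
st()
t=capture("wrist"); T=capture("top")
cv2.imwrite("pics/c.png",cv2.resize(t["image"],(800,600)))
print(np.linalg.inv(t["world_to_cam"]).round(3))
for p,nm in((t,"w"),(T,"t")):
 for n in ["fixture","nest","alu_disc","orange_disc","handle_ball","clamp_foot"]:
  for d in finder.recognise(p,n)[:5]:
    c=w(p,d["centre"]); x=p["camera_matrix"]@d["centre"]
    print(nm,n,round(d["confidence"],2),c.round(3),(x[:2]/x[2]).round())
```

```text
{'time_s': np.float64(1.967), 'ee_pos': array([ 0.485, -0.188,  0.254]), 'tool_rot': array([3.136e+00, 3.000e-03, 1.623e+00]), 'contact_force': array([0.362, 0.419, 0.276]), 'width': np.float64(0.994)}
[[ 0.999  0.049  0.021  0.48 ]
 [ 0.053 -0.958 -0.28  -0.116]
 [ 0.007  0.281 -0.96   0.397]
 [ 0.     0.     0.     1.   ]]
w fixture 0.68 [ 0.531 -0.042  0.013] [303.  34.]
w nest 0.71 [ 0.728 -0.017  0.021] [487.  18.]
w nest 0.57 [ 0.537 -0.043  0.01 ] [307.  36.]
w alu_disc 0.92 [ 0.548 -0.195  0.011] [305. 169.]
w orange_disc 0.97 [ 0.443 -0.234  0.01 ] [221. 195.]
w orange_disc 0.92 [ 0.234 -0.341  0.01 ] [ 66. 262.]
w orange_disc 0.73 [ 0.401 -0.324  0.013] [188. 258.]
w orange_disc 0.6 [ 0.553 -0.307  0.01 ] [301. 250.]
w handle_ball 0.54 [ 0.533 -0.041  0.016] [305.  33.]
t fixture 0.56 [0.527 0.031 0.013] [272. 190.]
t fixture 0.48 [0.483 0.557 0.044] [132. 201.]
t nest 0.68 [0.522 0.032 0.009] [272. 191.]
t alu_disc 0.7 [0.712 0.334 0.009] [195. 145.]
t alu_disc 0.53 [ 0.549 -0.185  0.011] [328. 184.]
t alu_disc 0.34 [0.356 0.368 0.048] [182. 234.]
t orange_disc 0.63 [ 0.222 -0.351  0.008] [376. 270.]
t orange_disc 0.5 [ 0.448 -0.239  0.01 ] [343. 210.]
```

View pics/c.png

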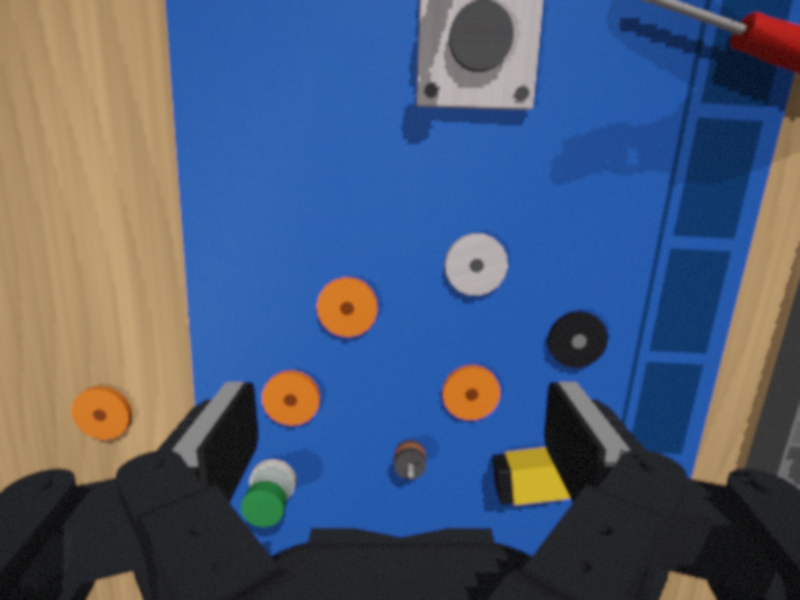

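Wrist view: alu disc at (476,265), left orange at (347,307), nest at (481,35) and the black spare at (578,340). The plate's front corners are near (418,107) and (533,108).

```bash
cat >> h.py <<'E'
def ray(p,u,v,z):
    C=np.linalg.inv(p["world_to_cam"]); d=C[:3,:3]@np.linalg.inv(p["camera_matrix"])@[u,v,1]
    return C[:3,3]+d*(z-C[2,3])/d[2]
def cen(p,mask,z):
    c=max(cv2.findContours(mask.astype(np.uint8),cv2.RETR_EXTERNAL,cv2.CHAIN_APPROX_NONE)[0],key=cv2.contourArea)
    q=np.array([ray(p,*x[0],z)[:2] for x in c],np.float32)
    return cv2.minEnclosingCircle(q), q.min(0),q.max(0)
E
python3 - <<'E'
from h import *
t=capture("wrist")
for n,z in (("alu_disc",.011),("orange_disc",.011)):
  for d in finder.outline_of(t,n)[:3]: print(n,d["confidence"],cen(t,d["mask"],z), np.median(pts(t,d["mask"])[:,2]))
im=t["image"].astype(int); hsv=cv2.cvtColor(t["image"],cv2.COLOR_BGR2HSV)
roi=np.zeros(im.shape[:2],bool); roi[0:50,284:332]=1
print("nest",cen(t,roi&(hsv[...,2]<110)&(hsv[...,1]<90),.023))
for z,a in((.013,(418,107)),(.013,(533,108)),(.013,(428,0)),(.013,(544,0)),(.023,(481,35)),(.011,(476,265)),(.011,(347,307))):
  print(a,ray(t,a[0]*.64,a[1]*.64,z).round(4))
P=pts(t,roi); print(np.median(P[:,2]))
E
```

```text
alu_disc 0.58 (((0.547484278678894, -0.1944614201784134), 0.025616342201828957), array([ 0.5222798, -0.2191163], dtype=float32), array([ 0.5720606 , -0.16912985], dtype=float32)) 0.011141685403392498
orange_disc 0.76 (((0.23328274488449097, -0.343575656414032), 0.027797361835837364), array([ 0.20683128, -0.36860546], dtype=float32), array([ 0.25963768, -0.31635812], dtype=float32)) 0.007596908066321378
orange_disc 0.7 (((0.3984537124633789, -0.31998997926712036), 0.026034904643893242), array([ 0.37411204, -0.34505644], dtype=float32), array([ 0.4230319 , -0.29400572], dtype=float32)) 0.010861032895215922
orange_disc 0.63 (((0.4447411894798279, -0.2350996881723404), 0.02556118182837963), array([ 0.42133826, -0.26051733], dtype=float32), array([ 0.46901828, -0.21055442], dtype=float32)) 0.011026540252152883
nest (((0.5330877304077148, -0.033256448805332184), 0.02294429950416088), array([ 0.51142395, -0.0556301 ], dtype=float32), array([ 0.5552411 , -0.01158297], dtype=float32))
(418, 107) [ 0.4936 -0.0805  0.013 ]
(533, 108) [ 0.5778 -0.0769  0.013 ]
(428, 0) [ 0.4963 -0.0111  0.013 ]
(544, 0) [ 0.5766 -0.0069  0.013 ]
(481, 35) [ 0.5337 -0.0332  0.023 ]
(476, 265) [ 0.5474 -0.1963  0.011 ]
(347, 307) [ 0.4446 -0.2366  0.011 ]
0.02251745692134255
```

Request:
drive_tool(targets=[[6.3, [1.25, -0.14, -3.8], 0], [6.3, [1.25, -0.14, -3.8], 0], [6.3, [1.25, -0.14, -3.8], 0], [6.3, [1.25, -0.14, -3.8], 0], [6.3, [1.25, -0.14, -3.0], 0]])

```text
time_s: 3.23
ee_pos: [0.5534, -0.1983, 0.0799]
tool_rot: [3.11, 0.018, 1.62]
contact_force: [0.0, -0.8, -0.8]
width: 0.739
```

Request:
drive_tool(targets=[[6.3, [0, 0, -2], 0], [6.3, [0, 0, 0], 0], [6.3, [0, 0, 0], 0]])

```text
time_s: 3.48
ee_pos: [0.5501, -0.1956, 0.049]
tool_rot: [3.125, 0.01, 1.622]
contact_force: [1.0, -0.3, 0.2]
width: 0.736
```

Run:
```python
from h import *
st()
t=capture("wrist")
cv2.imwrite("pics/d.png",t["image"])
for d in finder.outline_of(t,"alu_disc")[:2]: print(d["confidence"],cen(t,d["mask"],.011))
```

```text
{'time_s': np.float64(3.483), 'ee_pos': array([ 0.55 , -0.196,  0.049]), 'tool_rot': array([3.125, 0.01 , 1.622]), 'contact_force': array([ 1.002, -0.319,  0.222]), 'width': np.float64(0.736)}
0.97 (((0.5469253063201904, -0.19416843354701996), 0.02577168121933937), array([ 0.5232044 , -0.21956794], dtype=float32), array([ 0.57263964, -0.16872564], dtype=float32))
```

View pics/d.png

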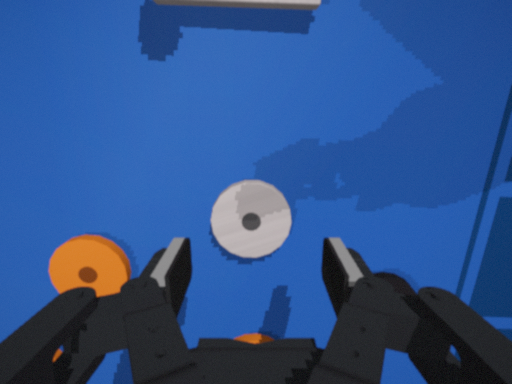

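The disc is centred between the open fingers (dot at (251,221)) and the black disc is clear of the right finger. I'll descend.

Request:
drive_tool(targets=[[6.3, [-0.3, 0.1, -2.0], 0], [6.3, [0, 0, -1.8], 0], [6.3, [0, 0, -0.2], 0], [6.3, [0, 0, -0.2], 0], [6.3, [0, 0, 0], 0]])

```text
time_s: 4.0
ee_pos: [0.5546, -0.1987, 0.0212]
tool_rot: [3.102, 0.022, 1.621]
contact_force: [-0.4, -0.4, -0.1]
width: 0.74
```

Run:
```python
from h import *
st()
```

```text
{'time_s': np.float64(4.0), 'ee_pos': array([ 0.555, -0.199,  0.021]), 'tool_rot': array([3.102, 0.022, 1.621]), 'contact_force': array([-0.42 , -0.432, -0.138]), 'width': np.float64(0.74)}
```

Request:
drive_tool(targets=[[6.3, [-0.4, 0.2, 0], 0], [6.3, [-0.4, 0.2, 0], 0], [6.3, [0, 0, 0], 0]])

```text
time_s: 4.25
ee_pos: [0.5486, -0.1957, 0.0265]
tool_rot: [3.095, 0.026, 1.62]
contact_force: [0.2, -0.1, 0.0]
width: 0.735
```

Request:
drive_tool(targets=[[6.3, [0, 0, 0], 0], [6.3, [0, 0, 0], 0], [6.3, [0, 0, 0], 0]])

```text
time_s: 4.5
ee_pos: [0.5493, -0.196, 0.0287]
tool_rot: [3.091, 0.028, 1.62]
contact_force: [0.3, 0.4, -0.1]
width: 0.734
```

Request:
drive_tool(targets=[[6.3, [0, 0, -1], 0]])

```text
time_s: 4.58
ee_pos: [0.5511, -0.1968, 0.021]
tool_rot: [3.087, 0.03, 1.62]
contact_force: [0.3, -0.5, 0.7]
width: 0.741
```

Request:
drive_tool(targets=[[6.3, [0, 0, 0], 0]])

```text
time_s: 4.67
ee_pos: [0.5496, -0.1961, 0.0185]
tool_rot: [3.09, 0.028, 1.62]
contact_force: [-0.3, 0.4, -1.4]
width: 0.737
```

Request:
drive_tool(targets=[[6.3, [0, 0, 0], 0]])

```text
time_s: 4.75
ee_pos: [0.5496, -0.1961, 0.018]
tool_rot: [3.091, 0.028, 1.62]
contact_force: [0.6, 0.1, -0.3]
width: 0.742
```

Request:
drive_tool(targets=[[6.3, [0, 0, 4], 0], [6.3, [0, 0, 4], 0], [6.3, [0, 0, 0], 0]])

```text
time_s: 5.0
ee_pos: [0.5453, -0.1942, 0.094]
tool_rot: [3.103, 0.022, 1.62]
contact_force: [1.8, -0.9, 1.3]
width: 0.739
```

Request:
drive_tool(targets=[[6.3, [0, 0, -1.2], 0], [6.3, [0, 0, -1.2], 0], [6.3, [0, 0, -1.2], 0], [6.3, [0, 0, 0], 0]])

```text
time_s: 5.33
ee_pos: [0.5456, -0.1943, 0.0549]
tool_rot: [3.101, 0.023, 1.62]
contact_force: [-0.8, 0.4, -0.4]
width: 0.735
```

Request:
drive_tool(targets=[[6.3, [0, 0, 4.1], 0], [6.3, [0, 0, 4.1], 0], [6.3, [0, 0, 4.1], 0], [6.3, [0, 0, 4.1], 0], [6.3, [0, 0, 0], 0]])

```text
time_s: 5.75
ee_pos: [0.5351, -0.1895, 0.2055]
tool_rot: [3.133, 0.005, 1.621]
contact_force: [0.9, -0.2, 1.6]
width: 0.737
```

Request:
drive_tool(targets=[[6.3, [0, 0, -2], 0], [6.3, [0, 0, -2], 0], [6.3, [0, 0, -2], 0], [6.3, [0, 0, -2], 0], [6.3, [0, 0, -2], 0]])

```text
time_s: 6.17
ee_pos: [0.5385, -0.1911, 0.1057]
tool_rot: [3.122, 0.012, 1.621]
contact_force: [-0.4, 0.5, -0.6]
width: 0.731
```

Request:
drive_tool(targets=[[6.3, [0, 0, -2], 0], [6.3, [0, 0, -2], 0], [6.3, [0, 0, -1], 0], [6.3, [0, 0, 0], 0]])

```text
time_s: 6.5
ee_pos: [0.5314, -0.1878, 0.0403]
tool_rot: [3.14, 0.002, 1.621]
contact_force: [0.1, -0.2, 0.0]
width: 0.741
```

Request:
drive_tool(targets=[[6.3, [0.8, -0.33, 0], 0], [6.3, [0.77, -0.33, -0.5], 0], [6.3, [0, 0, -1], 0], [6.3, [0, 0, -0.8], 0], [6.3, [0, 0, 0], 0]])

```text
time_s: 6.92
ee_pos: [0.5507, -0.196, 0.0167]
tool_rot: [3.137, 0.004, 1.621]
contact_force: [0.1, 0.5, 0.3]
width: 0.736
```

Request:
drive_tool(targets=[[6.3, [0, 0, -0.6], 0], [6.3, [0, 0, -0.3], 0], [6.3, [0, 0, 0], 0]])

```text
time_s: 7.17
ee_pos: [0.5515, -0.1964, 0.0076]
tool_rot: [3.135, 0.004, 1.621]
contact_force: [0.2, -0.2, 0.4]
width: 0.738
```

Request:
drive_tool(targets=[[6.3, [-0.45, 0.2, -0.3], 0], [6.3, [0, 0, -0.2], 0], [6.3, [0, 0, 0], 0]])

```text
time_s: 7.42
ee_pos: [0.5466, -0.1941, 0.0027]
tool_rot: [3.135, 0.005, 1.621]
contact_force: [-0.2, 0.1, 0.9]
width: 0.74
```

Request:
drive_tool(targets=[[6.3, [0, 0, -0.2], 0], [6.3, [0, 0, 0], 0]])

```text
time_s: 7.58
ee_pos: [0.5464, -0.194, 0.0008]
tool_rot: [3.134, 0.005, 1.621]
contact_force: [-0.4, -0.2, -0.6]
width: 0.736
```

Request:
drive_tool(targets=[[6.3, [0, 0, -0.2], 0], [4.0, [0, 0, 0], 0], [4.0, [0, 0, 0], 0], [4.0, [0, 0, 0], 0], [4.0, [0, 0, 0], 0]], newtons=30)

```text
time_s: 8.0
ee_pos: [0.5459, -0.1948, 0.001]
tool_rot: [3.136, 0.007, 1.621]
contact_force: [0.9, -0.0, -0.7]
width: 0.567
```

Request:
drive_tool(targets=[[4.0, [0, 0, 0], 0], [4.0, [0, 0, 0], 0]])

```text
time_s: 8.17
ee_pos: [0.5459, -0.1948, 0.0006]
tool_rot: [3.136, 0.006, 1.621]
contact_force: [-0.0, 0.2, 1.0]
width: 0.56
```

Run:
```python
from h import *
st()
t=capture("wrist"); cv2.imwrite("pics/e.png",t["image"])
```

```text
{'time_s': np.float64(8.167), 'ee_pos': array([ 0.546, -0.195,  0.001]), 'tool_rot': array([3.136, 0.006, 1.621]), 'contact_force': array([-0.044,  0.197,  0.994]), 'width': np.float64(0.56)}
```

View pics/e.png

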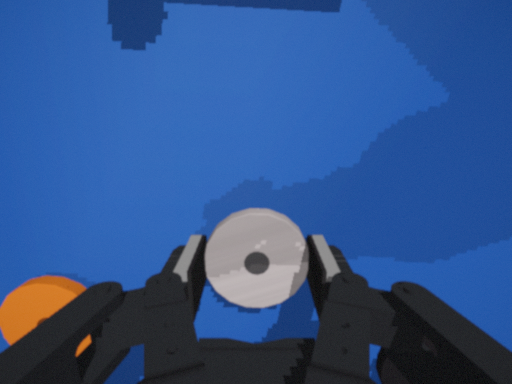

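The disc is held between the pads, dot at (257,262). I'll lift it and carry it to just short of the nest, low enough to re-measure.

Request:
drive_tool(targets=[[4.0, [0, 0, 1], 0], [4.0, [0, 0, 2], 0], [4.0, [0, 0, 2], 0], [4.0, [0, 2, 2], 0], [4.0, [0, 2, 1], 0]])

```text
time_s: 8.63
ee_pos: [0.5424, -0.1556, 0.0805]
tool_rot: [-3.139, 0.003, 1.616]
contact_force: [0.9, -0.3, -0.6]
width: 0.564
```

Request:
drive_tool(targets=[[4.0, [-0.2, 2, 0], 0], [4.0, [-0.2, 2, 0], 0], [4.0, [-0.2, 1, 0], 0], [4.0, [0, 0, 0], 0]])

```text
time_s: 8.97
ee_pos: [0.5393, -0.1021, 0.0885]
tool_rot: [3.133, 0.006, 1.618]
contact_force: [-0.1, 0.2, -0.3]
width: 0.567
```

Run:
```python
from h import *
st()
t=capture("wrist"); cv2.imwrite("pics/f.png",t["image"])
e=telemetry.sense()["ee_pos"]
for d in finder.outline_of(t,"alu_disc")[:1]: print(d["confidence"],cen(t,d["mask"],.0107+e[2]),e)
for d in finder.outline_of(t,"nest")[:2]: print(d["confidence"],cen(t,d["mask"],.023))
```

```text
{'time_s': np.float64(8.967), 'ee_pos': array([ 0.539, -0.102,  0.088]), 'tool_rot': array([3.133, 0.006, 1.618]), 'contact_force': array([-0.092,  0.225, -0.295]), 'width': np.float64(0.567)}
0.55 (((0.5396798849105835, -0.10189737379550934), 0.026143472641706467), array([ 0.5156063 , -0.12777087], dtype=float32), array([ 0.56337863, -0.07602388], dtype=float32)) [ 0.53960177 -0.10302562  0.08854225]
0.88 (((0.5341283679008484, -0.023756112903356552), 0.06456933170557022), array([ 0.49217507, -0.07543218], dtype=float32), array([0.5752795 , 0.02791996], dtype=float32))
```

View pics/f.png

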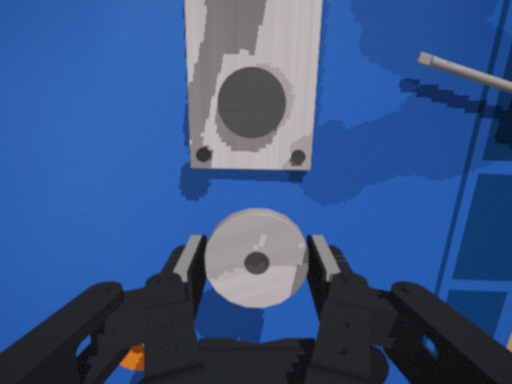

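The held disc is at (256,258), nest ahead at (252,103), plate front edge at row ~169.

Run:
```python
from h import *
t=capture("wrist"); 
hsv=cv2.cvtColor(t["image"],cv2.COLOR_BGR2HSV)
roi=np.zeros(hsv.shape[:2],bool); roi[60:142,210:292]=1
m=roi&(hsv[...,2]<95)&(hsv[...,1]<90)
m=cv2.morphologyEx(m.astype(np.uint8),cv2.MORPH_OPEN,np.ones((7,7)))
print("nest",cen(t,m,.023),telemetry.sense()["ee_pos"])
print(ray(t,252,103,.023))
a=[ray(t,*q,.013) for q in((192,168),(310,170),(187,2),(323,2),(204,155),(298,157))]
print(np.round(a,4))
f=(a[0]+a[1])/2;print("yaw front",np.arctan2(*(a[1]-a[0])[1::-1]),"sides",[-np.arctan2(*(a[j]-a[i])[:2]) for i,j in((0,2),(1,3))])
```

```text
nest (((0.5338786840438843, -0.032463617622852325), 0.021696891635656357), array([ 0.51286846, -0.05343678], dtype=float32), array([ 0.55489933, -0.01121785], dtype=float32)) [ 0.53938677 -0.1046967   0.08758073]
[ 0.53451398 -0.03442124  0.023     ]
[[ 0.494  -0.0805  0.013 ]
 [ 0.5774 -0.0783  0.013 ]
 [ 0.4923  0.023   0.013 ]
 [ 0.5755  0.027   0.013 ]
 [ 0.5025 -0.0708  0.013 ]
 [ 0.5682 -0.0694  0.013 ]]
yaw front 0.0260311780150725 sides [np.float64(0.0164261326861252), np.float64(0.018067073058924743)]
```

Request:
drive_tool(targets=[[4.0, [-0.15, 2, 0], 0], [4.0, [-0.15, 2, 0], 0], [4.0, [-0.1, 2, -1], 0], [4.0, [-0.1, 1, -1], 0], [4.0, [0, 0, 0], 0]])

```text
time_s: 9.58
ee_pos: [0.5346, -0.0392, 0.0654]
tool_rot: [3.136, 0.009, 1.605]
contact_force: [-0.1, 0.6, -0.9]
width: 0.565
```

Request:
drive_tool(targets=[[4.0, [0, 0, -0.5], 0], [4.0, [0, 0, 0], 0]])

```text
time_s: 9.75
ee_pos: [0.5341, -0.0407, 0.0589]
tool_rot: [3.138, 0.01, 1.605]
contact_force: [-0.5, 0.1, -1.9]
width: 0.57
```

Request:
drive_tool(targets=[[4.0, [0, 0.3, -1], 0], [4.0, [0, 0.3, -1], 0], [4.0, [0, 0.2, -0.8], 0], [4.0, [0, 0.1, 0], 0]])

```text
time_s: 10.08
ee_pos: [0.5348, -0.0344, 0.0283]
tool_rot: [3.137, 0.012, 1.6]
contact_force: [-0.3, -1.0, -0.4]
width: 0.57
```

Request:
drive_tool(targets=[[4.0, [0, 0, 0], 0]])

```text
time_s: 10.17
ee_pos: [0.5344, -0.0344, 0.0275]
tool_rot: [3.139, 0.011, 1.6]
contact_force: [-0.2, 0.5, 0.1]
width: 0.571
```

Request:
drive_tool(targets=[[4.0, [0, 0, -0.4], 0], [4.0, [0, 0, 0], 0]])

```text
time_s: 10.33
ee_pos: [0.5343, -0.0344, 0.0229]
tool_rot: [3.139, 0.012, 1.6]
contact_force: [0.2, -0.4, -0.0]
width: 0.567
```

Request:
drive_tool(targets=[[4.0, [0, 0, -0.2], 0], [4.0, [0, 0, 0], 0]])

```text
time_s: 10.5
ee_pos: [0.5346, -0.0346, 0.0211]
tool_rot: [3.138, 0.012, 1.6]
contact_force: [-0.2, 0.2, -0.3]
width: 0.568
```

Run:
```python
from h import *
st()
```

```text
{'time_s': np.float64(10.5), 'ee_pos': array([ 0.535, -0.035,  0.021]), 'tool_rot': array([3.138, 0.012, 1.6  ]), 'contact_force': array([-0.243,  0.233, -0.28 ]), 'width': np.float64(0.568)}
```

Lower slightly for contact, then open.

Request:
drive_tool(targets=[[4.0, [0, 0, -0.15], 0], [4.0, [0, 0.03, 0], 0]])

```text
time_s: 10.67
ee_pos: [0.5356, -0.0345, 0.0209]
tool_rot: [3.136, 0.012, 1.6]
contact_force: [0.4, 0.5, 0.1]
width: 0.566
```

Request:
drive_tool(targets=[[5.6, [0, 0, 0], 0], [6.2, [0, 0, 0], 0], [6.2, [0, 0, 0], 0], [6.2, [0, 0, 1], 0], [6.2, [0, 0, 2], 0]])

```text
time_s: 11.08
ee_pos: [0.5327, -0.034, 0.0483]
tool_rot: [-3.14, 0.011, 1.6]
contact_force: [-0.9, -0.3, 1.0]
width: 0.728
```

Request:
drive_tool(targets=[[6.2, [0, -2, 2], 0], [6.2, [0, -2, 2], 0], [6.2, [0, -2, 2], 0], [6.2, [0, -1, 1], 0], [6.2, [0, 0, 0], 0]])

```text
time_s: 11.5
ee_pos: [0.5342, -0.1056, 0.1281]
tool_rot: [3.136, 0.013, 1.604]
contact_force: [0.5, 1.0, -0.1]
width: 0.726
```

Run:
```python
from h import *
st()
t=capture("wrist"); cv2.imwrite("pics/g.png",t["image"])
for d in finder.outline_of(t,"alu_disc")[:1]: print(d["confidence"],cen(t,d["mask"],.031),np.percentile(pts(t,d["mask"])[:,2],[5,50,95]))
for d in finder.outline_of(t,"orange_disc")[:4]: print(d["confidence"],cen(t,d["mask"],.011))
```

```text
{'time_s': np.float64(11.5), 'ee_pos': array([ 0.534, -0.106,  0.128]), 'tool_rot': array([3.136, 0.013, 1.604]), 'contact_force': array([ 0.485,  0.973, -0.072]), 'width': np.float64(0.726)}
0.87 (((0.5363280177116394, -0.035300470888614655), 0.025404946878552437), array([ 0.5120105 , -0.06033101], dtype=float32), array([ 0.5602169 , -0.01077646], dtype=float32)) [0.03001593 0.03122248 0.03237921]
0.75 (((0.3929944336414337, -0.31015831232070923), 0.025268472731113434), array([ 0.37343   , -0.32599136], dtype=float32), array([ 0.41369557, -0.2911126 ], dtype=float32))
0.65 (((0.46691060066223145, -0.23892095685005188), 0.00663054920732975), array([ 0.46476987, -0.24534002], dtype=float32), array([ 0.46811217, -0.23250191], dtype=float32))
```

View pics/g.png

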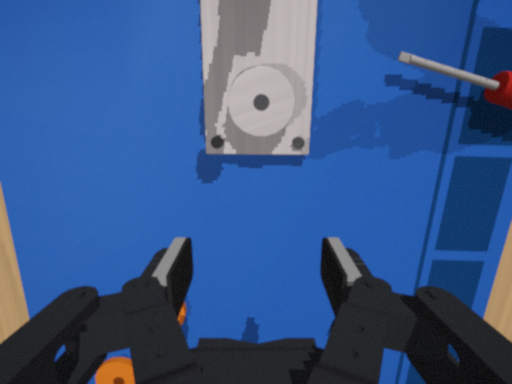

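The alu disc lies flat on the nest at (261,102), top at 31 mm as expected. I'll check centring against the plate corners in this same view.

Run:
```python
from h import *
t=capture("wrist"); T=capture("top")
g=t["image"]; cv2.imwrite("pics/h.png",cv2.resize(g[0:170,190:330],None,fx=5,fy=3.5*5/5,interpolation=cv2.INTER_CUBIC) if 0 else cv2.resize(g[50:170,190:330],(700,600),interpolation=cv2.INTER_CUBIC))
d=finder.outline_of(t,"alu_disc")[0]; print(cen(t,d["mask"],.031)[0])
# plate edges by blue/gray classification
hsv=cv2.cvtColor(g,cv2.COLOR_BGR2HSV); s=hsv[...,1]
m=((s<90)).astype(np.uint8); m[:,:190]=0;m[:,335:]=0;m[160:]=0
m=cv2.morphologyEx(m,cv2.MORPH_CLOSE,np.ones((5,5)))
L=[];R=[]
for v in range(20,145,3):
    x=np.nonzero(m[v])[0]; L.append(ray(t,x[0]-.5,v,.013)[:2]); R.append(ray(t,x[-1]+.5,v,.013)[:2])
L=np.array(L);R=np.array(R); pl=np.polyfit(L[:,1],L[:,0],1);pr=np.polyfit(R[:,1],R[:,0],1)
print("slopes",pl,pr,"width",np.polyval(pr,-.03)-np.polyval(pl,-.03),"centre x at y=-.034",(np.polyval(pr,-.034)+np.polyval(pl,-.034))/2)
F=[]
for u in range(222,296,4):
    y=np.nonzero(m[:,u])[0]; F.append(ray(t,u,y[-1]+.5,.013)[:2])
F=np.array(F); print("front",np.polyfit(F[:,0],F[:,1],1),"y at .535",np.polyval(np.polyfit(F[:,0],F[:,1],1),.535))
```

```text
((0.5362478494644165, -0.03515893220901489), 0.024977298453450203)
slopes [-0.02391161  0.49015231] [-0.02421012  0.57567312] width 0.08552977162349484 centre x at y=-.034 0.533730784187453
front [ 0.02198909 -0.08908381] y at .535 -0.0773196425225824
```

View pics/h.png

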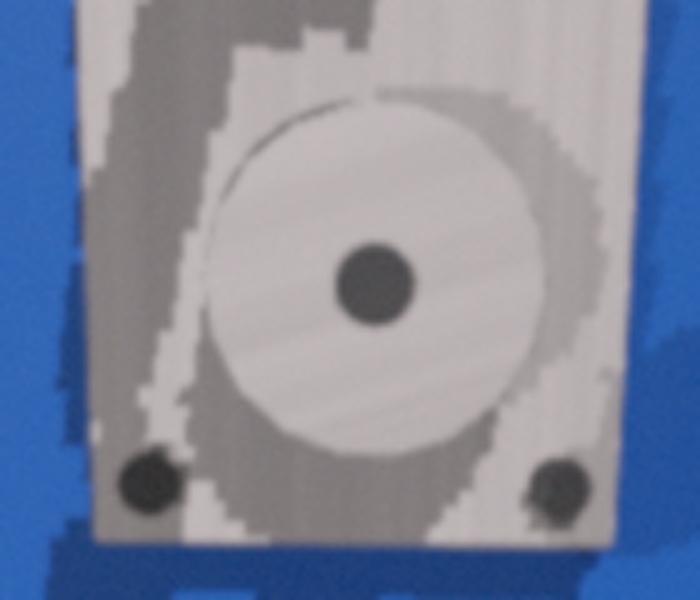

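The nest centre comes out at (0.5337, -0.0323) with yaw 0.0235. The disc sits about 2.5/-2.8 mm off, and the dark nest edge shows upper left at (290,130). I'll regrasp and shift it.

Request:
drive_tool(targets=[[6.2, [0, 2, -2], 0], [6.2, [0.1, 2, -2], 0], [6.2, [0.1, 2, -2], 0], [6.2, [0, 1.1, -2], 0], [6.2, [0, 0, 0], 0]])

```text
time_s: 12.22
ee_pos: [0.531, -0.0259, 0.0364]
tool_rot: [-3.133, 0.008, 1.609]
contact_force: [-0.6, 1.0, -0.8]
width: 0.721
```

Request:
drive_tool(targets=[[6.2, [0, 0, -0.8], 0], [6.2, [0, 0, 0], 0]])

```text
time_s: 12.38
ee_pos: [0.5293, -0.0245, 0.026]
tool_rot: [-3.128, 0.008, 1.612]
contact_force: [0.7, -0.7, -0.4]
width: 0.726
```

Request:
drive_tool(targets=[[6.2, [0, 0, 1], 0], [6.2, [0.35, -0.5, 0.3], 0], [6.2, [0.3, -0.5, 0], 0], [6.2, [0, 0, 0], 0]])

```text
time_s: 12.72
ee_pos: [0.5386, -0.0378, 0.0437]
tool_rot: [-3.134, 0.01, 1.611]
contact_force: [-0.2, -0.8, 0.3]
width: 0.727
```

Run:
```python
from h import *
st()
t=capture("wrist")
d=finder.outline_of(t,"alu_disc")[0]; print(cen(t,d["mask"],.031))
st()
```

```text
{'time_s': np.float64(12.717), 'ee_pos': array([ 0.539, -0.038,  0.044]), 'tool_rot': array([-3.134,  0.01 ,  1.611]), 'contact_force': array([-0.225, -0.76 ,  0.341]), 'width': np.float64(0.727)}
(((0.5363113284111023, -0.034359075129032135), 0.02595018409192562), array([ 0.51169664, -0.06000594], dtype=float32), array([ 0.5608048 , -0.00880336], dtype=float32))
{'time_s': np.float64(12.817), 'ee_pos': array([ 0.538, -0.037,  0.043]), 'tool_rot': array([-3.133,  0.009,  1.611]), 'contact_force': array([ 0.398,  0.123, -0.119]), 'width': np.float64(0.725)}
```

Disc not disturbed. Descend with correction.

Request:
drive_tool(targets=[[6.2, [-0.15, 0.2, -0.7], 0], [6.2, [0, 0, -0.7], 0], [6.2, [0, 0, -0.4], 0], [6.2, [0, 0, 0], 0]])

```text
time_s: 13.15
ee_pos: [0.5364, -0.0354, 0.0242]
tool_rot: [-3.134, 0.009, 1.609]
contact_force: [0.0, -0.7, -0.4]
width: 0.728
```

Request:
drive_tool(targets=[[6.2, [0, 0, 0], 0]])

```text
time_s: 13.23
ee_pos: [0.5358, -0.0352, 0.0233]
tool_rot: [-3.132, 0.009, 1.609]
contact_force: [0.8, -0.4, -0.2]
width: 0.732
```

Request:
drive_tool(targets=[[4, [0, 0, -0.2], 0], [4, [0, 0, 0], 0], [4, [0, 0, 0], 0], [4, [0, 0, 0], 0], [4, [0, 0, 0], 0]])

```text
time_s: 13.65
ee_pos: [0.5358, -0.035, 0.021]
tool_rot: [-3.132, 0.009, 1.61]
contact_force: [0.4, 0.6, -0.0]
width: 0.562
```

Request:
drive_tool(targets=[[4, [0, 0, 0.4], 0], [4, [-0.1, 0.1, 0], 0], [4, [-0.1, 0.1, 0], 0], [4, [0, 0, 0], 0]])

```text
time_s: 13.98
ee_pos: [0.5334, -0.0327, 0.0253]
tool_rot: [-3.132, 0.009, 1.61]
contact_force: [0.4, -0.0, -0.6]
width: 0.567
```

Run:
```python
from h import *
st()
t=capture("wrist")
d=finder.outline_of(t,"alu_disc")[0]; print(cen(t,d["mask"],.034)[0], np.median(pts(t,d["mask"])[:,2]))
st()
```

```text
{'time_s': np.float64(13.983), 'ee_pos': array([ 0.533, -0.033,  0.025]), 'tool_rot': array([-3.132,  0.009,  1.61 ]), 'contact_force': array([ 0.354, -0.018, -0.638]), 'width': np.float64(0.567)}
((0.5337674021720886, -0.0326618030667305), 0.02646518126130104) 0.03536965437976353
{'time_s': np.float64(14.083), 'ee_pos': array([ 0.533, -0.033,  0.025]), 'tool_rot': array([-3.132,  0.009,  1.61 ]), 'contact_force': array([-0.055, -0.216, -0.201]), 'width': np.float64(0.563)}
```

Request:
drive_tool(targets=[[4, [0, 0, -0.2], 0], [4, [0, 0, -0.2], 0], [4, [0, 0, 0], 0], [5.6, [0, 0, 0], 0], [6.2, [0, 0, 0], 0]])

```text
time_s: 14.5
ee_pos: [0.5336, -0.0329, 0.0208]
tool_rot: [-3.132, 0.009, 1.61]
contact_force: [0.6, -0.2, 0.1]
width: 0.728
```

Request:
drive_tool(targets=[[6.2, [0, 0, 0], 0], [6.2, [0, 0, 1], 0], [6.2, [0, 0, 2], 0], [6.2, [0, -2, 2], 0], [6.2, [0, -2, 2], 0]])

```text
time_s: 14.92
ee_pos: [0.5287, -0.0697, 0.0885]
tool_rot: [-3.118, 0.004, 1.615]
contact_force: [1.5, -0.1, -0.1]
width: 0.724
```

Request:
drive_tool(targets=[[6.2, [0, -2, 2], 0], [6.2, [0, -1, 1], 0], [6.2, [0, 0, 0], 0]])

```text
time_s: 15.17
ee_pos: [0.5315, -0.104, 0.1274]
tool_rot: [-3.129, 0.009, 1.613]
contact_force: [-0.2, -0.2, -0.3]
width: 0.731
```

```bash
cat >> h.py <<'E'
def fix(t):
    g=t["image"]; m=(cv2.cvtColor(g,cv2.COLOR_BGR2HSV)[...,1]<90).astype(np.uint8); m[:,:185]=0;m[:,340:]=0;m[175:]=0
    m=cv2.morphologyEx(m,cv2.MORPH_CLOSE,np.ones((5,5)))
    y=max(np.nonzero(m[:,260])[0])
    E=np.array([[np.r_[ray(t,x[0]-.5,v,.013)[:2],ray(t,x[-1]+.5,v,.013)[:2]] for x in [np.nonzero(m[v])[0]]][0] for v in range(8,y-10,3)])
    pl=np.polyfit(E[:,1],E[:,0],1);pr=np.polyfit(E[:,3],E[:,2],1)
    F=np.array([ray(t,u,max(np.nonzero(m[:,u])[0])+.5,.013)[:2] for u in range(225,295,4)])
    f=np.median(F[:,1]); print("plate width",np.polyval(pr,-.03)-np.polyval(pl,-.03),"slopes",pl[0],pr[0],"nest",(np.polyval(pr,f+.045)+np.polyval(pl,f+.045))/2,f+.045)
E
python3 - <<'E'
from h import *
st()
t=capture("wrist")
d=finder.outline_of(t,"alu_disc")[0]; print(cen(t,d["mask"],.031)[0], np.percentile(pts(t,d["mask"])[:,2],[5,50,95]))
fix(t)
E
```

```text
{'time_s': np.float64(15.167), 'ee_pos': array([ 0.531, -0.104,  0.127]), 'tool_rot': array([-3.129,  0.009,  1.613]), 'contact_force': array([-0.185, -0.245, -0.297]), 'width': np.float64(0.731)}
((0.5342454314231873, -0.03290794789791107), 0.025410005822777748) [0.02988204 0.03121676 0.03234496]
plate width 0.08549293177223477 slopes -0.025229039789130214 -0.02414118818992399 nest 0.5337079566471052 -0.032290555369693635
```

The alu disc is now centred within about 1 mm. Next is the orange disc.

Request:
drive_tool(targets=[[6.2, [-1.1, -1.65, 0], 0], [6.2, [-1.1, -1.65, 0], 0], [6.2, [-1.1, -1.65, 0], 0], [6.2, [-1.1, -1.65, 0], 0], [6.2, [-1.1, -1.65, 0], 0]])

```text
time_s: 15.68
ee_pos: [0.4715, -0.1764, 0.1161]
tool_rot: [-3.114, -0.006, 1.627]
contact_force: [-0.1, 0.0, -0.5]
width: 0.722
```

Request:
drive_tool(targets=[[6.2, [-1.1, -1.65, -1], 0], [6.2, [-1.1, -1.65, -2], 0], [6.2, [-1.0, -1.65, -2], 0], [6.2, [0, 0, 0], 0], [6.2, [0, 0, 0], 0]])

```text
time_s: 16.1
ee_pos: [0.4333, -0.2217, 0.0567]
tool_rot: [-3.104, -0.016, 1.629]
contact_force: [0.0, -0.1, 1.4]
width: 0.721
```

Run:
```python
from h import *
t=capture("wrist")
for d in finder.outline_of(t,"orange_disc"): print(d["confidence"],cen(t,d["mask"],.011)[0])
st()
```

```text
0.97 ((0.5426163673400879, -0.3231791853904724), 0.016493653878569603)
0.9 ((0.40132391452789307, -0.3066890239715576), 0.020810836926102638)
0.89 ((0.44408947229385376, -0.23535896837711334), 0.025722235441207886)
0.62 ((0.24899232387542725, -0.3250877857208252), 0.008556392043828964)
{'time_s': np.float64(16.2), 'ee_pos': array([ 0.434, -0.221,  0.057]), 'tool_rot': array([-3.104, -0.015,  1.63 ]), 'contact_force': array([ 0.183,  1.354, -1.095]), 'width': np.float64(0.726)}
```

Request:
drive_tool(targets=[[6.2, [0.5, -0.7, -0.3], 0], [6.2, [0.5, -0.7, -0.7], 0], [6.2, [0, 0, -1.2], 0], [6.2, [0, 0, -1.2], 0], [6.2, [0, 0, 0], 0]])

```text
time_s: 16.62
ee_pos: [0.4516, -0.2363, 0.0253]
tool_rot: [-3.114, -0.01, 1.637]
contact_force: [-0.5, 0.9, -0.4]
width: 0.728
```

Request:
drive_tool(targets=[[6.2, [0, 0, 0], 0]])

```text
time_s: 16.7
ee_pos: [0.4526, -0.2365, 0.0254]
tool_rot: [-3.115, -0.009, 1.637]
contact_force: [-0.8, -0.1, 0.5]
width: 0.725
```

Request:
drive_tool(targets=[[6.2, [-0.45, 0.05, 0], 0], [6.2, [-0.35, 0.05, -0.5], 0], [6.2, [0, 0, -0.5], 0], [6.2, [0, 0, 0], 0]])

```text
time_s: 17.03
ee_pos: [0.4461, -0.2363, 0.0169]
tool_rot: [-3.118, -0.007, 1.639]
contact_force: [0.2, -0.3, 0.2]
width: 0.729
```

Request:
drive_tool(targets=[[6.2, [0, 0, -0.4], 0], [6.2, [0, 0, -0.4], 0], [6.2, [0, 0, 0], 0]])

```text
time_s: 17.28
ee_pos: [0.4462, -0.2364, 0.0087]
tool_rot: [-3.119, -0.006, 1.638]
contact_force: [0.1, 0.3, -0.2]
width: 0.725
```

Request:
drive_tool(targets=[[6.2, [-0.15, 0.05, -0.4], 0], [6.2, [0, 0, -0.2], 0], [6.2, [0, 0, -0.15], 0], [6.2, [0, 0, 0], 0]])

```text
time_s: 17.62
ee_pos: [0.4444, -0.2358, 0.0001]
tool_rot: [-3.119, -0.006, 1.638]
contact_force: [-0.2, 0.2, 0.4]
width: 0.726
```

Request:
drive_tool(targets=[[4, [0, 0, 0], 0], [4, [0, 0, 0], 0], [4, [0, 0, 0], 0], [4, [0, 0, 0], 0], [4, [0, 0, 0], 0]])

```text
time_s: 18.03
ee_pos: [0.4459, -0.2364, 0.0013]
tool_rot: [-3.122, -0.005, 1.638]
contact_force: [-0.6, -0.7, -0.7]
width: 0.566
```

Request:
drive_tool(targets=[[4, [0, 0, 1], 0], [4, [0, 0, 1.5], 0], [4, [0, 0, 2], 0], [4, [0, 0, 2], 0], [4, [0, 0, 2], 0]])

```text
time_s: 18.45
ee_pos: [0.4402, -0.233, 0.0844]
tool_rot: [-3.108, -0.015, 1.638]
contact_force: [-0.4, 0.6, -1.0]
width: 0.565
```

Request:
drive_tool(targets=[[4, [1.1, 1.65, 0], 0], [4, [1.1, 1.65, 0], 0], [4, [1.1, 1.65, 0], 0], [4, [1.1, 1.65, 0], 0], [4, [0, 0, 0], 0]])

```text
time_s: 18.87
ee_pos: [0.4887, -0.1683, 0.0958]
tool_rot: [-3.121, -0.005, 1.633]
contact_force: [0.4, -0.5, -0.5]
width: 0.561
```

Request:
drive_tool(targets=[[4, [1.1, 1.6, 0], 0], [4, [1.1, 1.6, 0], 0], [4, [1.1, 1.6, 0], 0], [4, [1.0, 1.6, 0], 0], [4, [0, 0, 0], 0]])

```text
time_s: 19.28
ee_pos: [0.5319, -0.104, 0.0985]
tool_rot: [-3.121, -0.001, 1.633]
contact_force: [-0.2, 0.2, -0.6]
width: 0.562
```

Request:
drive_tool(targets=[[4, [0, 0, 0], 0]])

```text
time_s: 19.37
ee_pos: [0.5317, -0.1042, 0.0987]
tool_rot: [-3.12, -0.0, 1.634]
contact_force: [0.1, 0.3, -0.1]
width: 0.564
```

Run:
```python
from h import *
t=capture("wrist"); cv2.imwrite("pics/i.png",t["image"])
e=telemetry.sense()["ee_pos"]
for d in finder.outline_of(t,"orange_disc")[:2]: print(d["confidence"],cen(t,d["mask"],.010+e[2]),np.percentile(pts(t,d["mask"])[:,2],[5,50,95]))
for d in finder.outline_of(t,"alu_disc")[:2]: print(d["confidence"],cen(t,d["mask"],.031)[0])
st()
```

```text
0.91 (((0.5325058102607727, -0.10364218056201935), 0.026002217084169388), array([ 0.50847965, -0.12944762], dtype=float32), array([ 0.5563676 , -0.07795516], dtype=float32)) [0.1075954  0.10889834 0.10986925]
0.89 ((0.5342055559158325, -0.033328648656606674), 0.025276420637965202)
{'time_s': np.float64(19.517), 'ee_pos': array([ 0.531, -0.105,  0.099]), 'tool_rot': array([-3.120e+00, -1.000e-03,  1.632e+00]), 'contact_force': array([ 0.643,  0.701, -0.642]), 'width': np.float64(0.564)}
```

View pics/i.png

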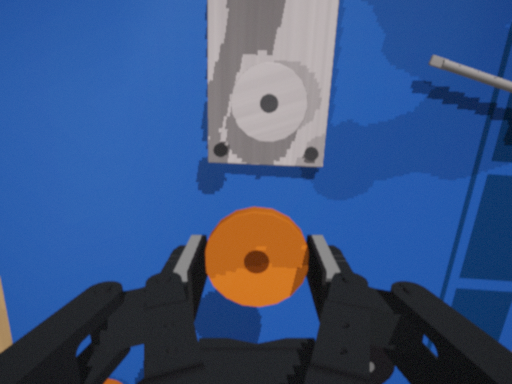

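The orange disc is held at (257,257), with the alu disc on the nest at (269,103). I'll carry it over.

Request:
drive_tool(targets=[[4, [0.05, 1.8, 0], 0], [4, [0.05, 1.8, 0], 0], [4, [0.05, 1.7, -0.7], 0], [4, [0, 1.5, -1], 0], [4, [0, 0, 0], 0]])

```text
time_s: 19.93
ee_pos: [0.5309, -0.0413, 0.0821]
tool_rot: [-3.12, 0.002, 1.621]
contact_force: [0.2, -0.1, -0.8]
width: 0.568
```

Request:
drive_tool(targets=[[4, [0, 0, -1], 0], [4, [0, 0, -1], 0], [4, [0, 0, 0], 0], [4, [0, 0, 0], 0]])

```text
time_s: 20.27
ee_pos: [0.5302, -0.0451, 0.0607]
tool_rot: [-3.12, 0.005, 1.619]
contact_force: [-0.1, 0.0, 0.7]
width: 0.562
```

Request:
drive_tool(targets=[[4, [0.15, 0.6, -0.7], 0], [4, [0.15, 0.6, -0.8], 0], [4, [0, 0.2, -0.6], 0], [4, [0, 0, 0], 0], [4, [0, 0, 0], 0]])

```text
time_s: 20.68
ee_pos: [0.5336, -0.0315, 0.0374]
tool_rot: [-3.12, 0.005, 1.616]
contact_force: [-0.6, -0.1, 0.3]
width: 0.564
```

Run:
```python
from h import *
t=capture("wrist")
e=telemetry.sense()["ee_pos"]
for d in finder.outline_of(t,"orange_disc")[:1]: print(d["confidence"],cen(t,d["mask"],.010+e[2])[0],np.percentile(pts(t,d["mask"])[:,2],[5,50,95]))
st()
```

```text
0.97 ((0.5343549847602844, -0.03100655786693096), 0.026185696944594383) [0.0460728  0.04759675 0.04857894]
{'time_s': np.float64(20.783), 'ee_pos': array([ 0.534, -0.032,  0.038]), 'tool_rot': array([-3.12 ,  0.005,  1.616]), 'contact_force': array([-0.141,  0.834, -0.614]), 'width': np.float64(0.566)}
```

Request:
drive_tool(targets=[[4, [0, -0.12, -0.4], 0], [4, [0, 0, -0.3], 0], [4, [0, 0, 0], 0], [4, [0, 0, 0], 0]])

```text
time_s: 21.12
ee_pos: [0.5344, -0.0333, 0.0311]
tool_rot: [-3.122, 0.006, 1.616]
contact_force: [-0.5, 0.1, -0.9]
width: 0.566
```

Request:
drive_tool(targets=[[4, [0, 0, -0.1], 0], [4, [0, 0, 0], 0]])

```text
time_s: 21.28
ee_pos: [0.5345, -0.0334, 0.0302]
tool_rot: [-3.123, 0.006, 1.616]
contact_force: [-1.2, 0.7, -0.1]
width: 0.567
```

Request:
drive_tool(targets=[[4, [0, 0, -0.12], 0], [4, [-0.03, 0.05, 0], 0]])

```text
time_s: 21.45
ee_pos: [0.5346, -0.0331, 0.0292]
tool_rot: [-3.124, 0.006, 1.615]
contact_force: [-0.0, 0.6, -0.1]
width: 0.568
```

Request:
drive_tool(targets=[[5.6, [0, 0, 0], 0], [6.2, [0, 0, 0], 0], [6.2, [0, 0, 0], 0], [6.2, [0, 0, 1], 0], [6.2, [0, 0, 2], 0]])

```text
time_s: 21.87
ee_pos: [0.5312, -0.0324, 0.0562]
tool_rot: [-3.114, 0.004, 1.615]
contact_force: [0.1, 0.4, 0.3]
width: 0.72
```

Request:
drive_tool(targets=[[6.2, [0, -2, 2], 0], [6.2, [0, -2, 2], 0], [6.2, [0, -2, 1], 0], [6.2, [0, -1, 1], 0], [6.2, [0, 0, 0], 0]])

```text
time_s: 22.28
ee_pos: [0.5333, -0.1041, 0.1269]
tool_rot: [-3.123, 0.006, 1.619]
contact_force: [-0.2, 0.3, 0.1]
width: 0.726
```

Run:
```python
from h import *
t=capture("wrist"); cv2.imwrite("pics/j.png",t["image"])
for d in finder.outline_of(t,"orange_disc")[:2]: print(d["confidence"],cen(t,d["mask"],.039)[0],np.percentile(pts(t,d["mask"])[:,2],[5,50,95]))
fix(t); st()
P=pts(t,np.ones((384,512),bool)); P=P[(abs(P[:,0]-.53)<.03)&(P[:,2]>.05)&(P[:,1]>0.03)]; print(len(P),P.min(0) if len(P) else "")
s=capture("side")
for n in("handle_ball","clamp_foot"):
  for d in finder.recognise(s,n)[:2]: print(n,d["confidence"],w(s,d["centre"]))
  for d in finder.outline_of(s,n)[:1]: q=pts(s,d["mask"]);print(d["confidence"],len(q),q.min(0),np.median(q,0),q.max(0))
```

```text
0.62 ((0.40734708309173584, -0.2800215482711792), 0.02230636216700077) [0.0061803  0.01066498 0.01177649]
plate width 0.0854221404268255 slopes -0.025669289614101868 -0.025066215209363845 nest 0.5337492038311655 -0.03234078615848042
{'time_s': np.float64(22.383), 'ee_pos': array([ 0.532, -0.102,  0.124]), 'tool_rot': array([-3.119,  0.004,  1.62 ]), 'contact_force': array([-0.263, -0.902, -0.578]), 'width': np.float64(0.723)}
0 
handle_ball 0.72 [0.5230243  0.14495952 0.06794471]
0.7 111 [0.51550929 0.04730081 0.04895134] [0.52549741 0.14866952 0.07224358] [0.53893829 0.18843866 0.0935558 ]
clamp_foot 0.44 [0.52659739 0.05168716 0.0106175 ]
clamp_foot 0.25 [ 0.61198606 -0.39015657  0.02548562]
```

Run:
```python
from h import *
t=capture("wrist")
h=cv2.cvtColor(t["image"],cv2.COLOR_BGR2HSV)
m=(h[...,0]<20)&(h[...,1]>150); m[200:]=0
print(cen(t,m,.039),np.percentile(pts(t,m)[:,2],[5,50,95]))
d=finder.outline_of(t,"alu_disc")[:1]; print([(q["confidence"],cen(t,q["mask"],.031)) for q in d])
```

```text
(((0.534987211227417, -0.03370729461312294), 0.0245518796145916), array([ 0.51130605, -0.05791495], dtype=float32), array([ 0.55901164, -0.00956837], dtype=float32)) [0.03794133 0.03922093 0.04033274]
[(0.64, (((0.5353289246559143, -0.03337514027953148), 0.02627616375684738), array([ 0.509211  , -0.05888528], dtype=float32), array([ 0.5610986 , -0.00756559], dtype=float32)))]
```

The orange disc is flat at 39 mm and within about 1.8 mm of the nest centre. Now go over the clamp to above the handle ball at (0.528, 0.194).

Request:
drive_tool(targets=[[6.2, [0, 0, 2.5], 0], [6.2, [0, 0, 2.5], 0], [6.2, [0, 0, 2.5], 0], [6.2, [0, 0, 2.5], 0], [6.2, [0, 2, 2], 0]])

```text
time_s: 23.15
ee_pos: [0.5253, -0.0798, 0.2356]
tool_rot: [-3.094, -0.003, 1.621]
contact_force: [0.5, 0.5, 0.4]
width: 0.727
```

Request:
drive_tool(targets=[[6.2, [0, 3, 0], 0], [6.2, [0, 3, 0], 0], [6.2, [0, 3, 0], 0], [6.2, [0, 3, 0], 0], [6.2, [0, 3, 0], 0]])

```text
time_s: 23.57
ee_pos: [0.5276, 0.0735, 0.2426]
tool_rot: [-3.107, 0.001, 1.615]
contact_force: [0.9, -0.5, 0.0]
width: 0.725
```

Request:
drive_tool(targets=[[5, [0, 3, 0], 0], [5, [0, 3, 0], 0], [5, [0, 3, 0], 0], [5, [0, 2, 0], 0], [5, [0, 0, 0], 0]])

```text
time_s: 23.98
ee_pos: [0.5248, 0.196, 0.2406]
tool_rot: [-3.104, -0.002, 1.624]
contact_force: [-0.0, 0.4, 0.6]
width: 0.586
```

Run:
```python
from h import *
st()
t=capture("wrist"); cv2.imwrite("pics/k.png",t["image"])
h=cv2.cvtColor(t["image"],cv2.COLOR_BGR2HSV)
m=((h[...,0]<8)|(h[...,0]>172))&(h[...,1]>150)
q=pts(t,m); q=q[abs(q[:,0]-.53)<.04]; print(len(q),q.min(0),q.max(0))
b=q[q[:,1]>q[:,1].max()-.026]; print(np.median(b,0),b.min(0),b.max(0))
```

```text
{'time_s': np.float64(23.983), 'ee_pos': array([0.525, 0.196, 0.241]), 'tool_rot': array([-3.104e+00, -2.000e-03,  1.624e+00]), 'contact_force': array([-0.028,  0.381,  0.603]), 'width': np.float64(0.586)}
1001 [0.51709369 0.12744591 0.06265472] [0.53960124 0.20675413 0.09489467]
[0.52840546 0.19626598 0.0904518 ] [0.51709369 0.18075841 0.08102458] [0.53960124 0.20675413 0.09489467]
```

View pics/k.png

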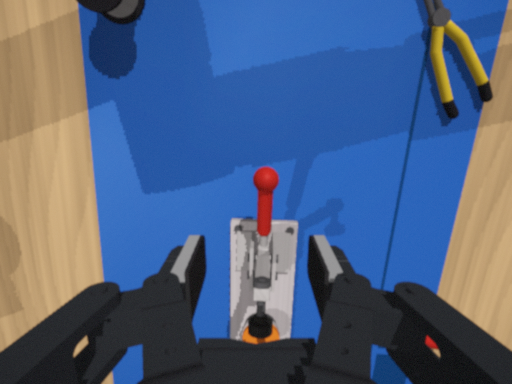

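The ball is at (265,180), straight ahead of the plate, measured at (0.528, 0.194, 0.081), which matches the geometry. Descend.

Request:
drive_tool(targets=[[5, [0.1, 0, -2], 0], [5, [0.1, 0, -2], 0], [5, [0.1, 0, -2], 0], [5, [0, 0, -2], 0], [5, [0, 0, 0], 0]])

```text
time_s: 24.45
ee_pos: [0.5284, 0.1909, 0.159]
tool_rot: [-3.107, 0.003, 1.622]
contact_force: [-1.3, 0.2, -1.3]
width: 0.589
```

Request:
drive_tool(targets=[[5, [0, 0, -2], 0], [5, [0, 0, -1], 0], [5, [0, 0, 0], 0]])

```text
time_s: 24.7
ee_pos: [0.529, 0.1879, 0.1294]
tool_rot: [-3.108, 0.004, 1.618]
contact_force: [-0.0, -0.2, -0.1]
width: 0.587
```

Request:
drive_tool(targets=[[5, [0, 0.25, -1.4], 0], [5, [0, 0.25, -1.4], 0], [5, [0, 0.25, -1.4], 0], [5, [0, 0.2, -1.4], 0], [5, [0, 0, 0], 0]])

```text
time_s: 25.12
ee_pos: [0.5336, 0.1958, 0.0799]
tool_rot: [-3.119, 0.003, 1.615]
contact_force: [-0.8, -0.1, -0.8]
width: 0.585
```

Request:
drive_tool(targets=[[5, [0, 0, 0], 0]])

```text
time_s: 25.2
ee_pos: [0.5343, 0.1956, 0.0813]
tool_rot: [-3.121, 0.003, 1.615]
contact_force: [0.7, 0.2, 0.3]
width: 0.587
```

Request:
drive_tool(targets=[[5, [-0.3, -0.1, -0.7], 0], [5, [-0.25, 0, -0.5], 0], [5, [0, 0, 0], 0]])

```text
time_s: 25.45
ee_pos: [0.5309, 0.1944, 0.0728]
tool_rot: [-3.127, 0.002, 1.614]
contact_force: [-1.4, -1.2, 0.3]
width: 0.585
```

Request:
drive_tool(targets=[[2, [0, 0, 0], 0], [2, [0, 0, 0], 0], [2, [0, 0, 0], 0], [2, [0, 0, 0], 0], [2, [0, 0, 0], 0]], newtons=20)

```text
time_s: 25.87
ee_pos: [0.5277, 0.1941, 0.0743]
tool_rot: [-3.121, 0.003, 1.614]
contact_force: [0.3, -0.5, -2.0]
width: 0.284
```

Request:
drive_tool(targets=[[2, [0, 0, 0], 0], [2, [0, 0, 0], 0]])

```text
time_s: 26.03
ee_pos: [0.5277, 0.1941, 0.0743]
tool_rot: [-3.121, 0.003, 1.614]
contact_force: [-0.3, -0.6, 0.0]
width: 0.284
```

The ball is gripped (24 mm reading). Now follow the arc, checking as I go.

Request:
drive_tool(targets=[[2, [0.02, -0.64, 1.5], 0], [2, [0.02, -0.85, 1.4], 0], [2, [0, 0, 0], 0]])

```text
time_s: 26.28
ee_pos: [0.5282, 0.1792, 0.1028]
tool_rot: [-3.12, 0.002, 1.616]
contact_force: [-2.7, -2.6, 0.0]
width: 0.283
```

```bash
cat >> h.py <<'E'
def arc():
    e=telemetry.sense()["ee_pos"]; y,z=e[1]-.0896,e[2]-.0396
    print("h",np.arctan2(y,z).round(3),"r",np.hypot(y,z).round(4)); st()
E
python3 -c "from h import *; arc()"
```

```text
h 0.957 r 0.1096
{'time_s': np.float64(26.283), 'ee_pos': array([0.528, 0.179, 0.103]), 'tool_rot': array([-3.120e+00,  2.000e-03,  1.616e+00]), 'contact_force': array([-2.682, -2.618,  0.011]), 'width': np.float64(0.283)}
```

Tracking the arc precisely; continue.

Request:
drive_tool(targets=[[2, [0.03, -1.06, 1.26], 0], [2, [0.03, -1.23, 1.1], 0], [2, [0.03, -1.39, 0.89], 0], [2, [0, 0, 0], 0]])

```text
time_s: 26.62
ee_pos: [0.5292, 0.1397, 0.1375]
tool_rot: [-3.12, 0.002, 1.615]
contact_force: [-1.8, -1.8, -2.7]
width: 0.284
```

```bash
python3 -c "from h import *; arc()"
```

```text
h 0.473 r 0.1099
{'time_s': np.float64(26.617), 'ee_pos': array([0.529, 0.14 , 0.137]), 'tool_rot': array([-3.120e+00,  2.000e-03,  1.615e+00]), 'contact_force': array([-1.802, -1.836, -2.652]), 'width': np.float64(0.284)}
```

Request:
drive_tool(targets=[[2, [0.03, -1.5, 0.65], 0], [2, [0.03, -1.6, 0.4], 0], [2, [0, 0, 0], 0]])

```text
time_s: 26.87
ee_pos: [0.53, 0.1075, 0.1488]
tool_rot: [-3.122, -0.001, 1.614]
contact_force: [-0.2, -0.7, -4.4]
width: 0.282
```

```bash
python3 -c "from h import *; arc()"
```

```text
h 0.163 r 0.1107
{'time_s': np.float64(26.867), 'ee_pos': array([0.53 , 0.108, 0.149]), 'tool_rot': array([-3.122e+00, -1.000e-03,  1.614e+00]), 'contact_force': array([-0.173, -0.7  , -4.371]), 'width': np.float64(0.282)}
```

Request:
drive_tool(targets=[[2, [0.02, -1.2, 0.0], 0], [2, [0, -0.6, 0.0], 0], [2, [0, 0, 0], 0]])

```text
time_s: 27.12
ee_pos: [0.5304, 0.0901, 0.1504]
tool_rot: [-3.124, -0.005, 1.613]
contact_force: [-0.4, -1.0, -3.2]
width: 0.284
```

```bash
python3 -c "from h import *; arc()"
```

```text
h 0.004 r 0.1108
{'time_s': np.float64(27.117), 'ee_pos': array([0.53, 0.09, 0.15]), 'tool_rot': array([-3.124, -0.005,  1.613]), 'contact_force': array([-0.392, -1.033, -3.201]), 'width': np.float64(0.284)}
```

The handle is upright and locked. Let go, lift clear, and check the handle angle and stack.

Request:
drive_tool(targets=[[6, [0, 0, 0], 0], [6, [0, 0, 0], 0], [6, [0, 0, 0], 0], [6, [0, 0, 0], 0], [6, [0, 0, 1.5], 0]])

```text
time_s: 27.53
ee_pos: [0.5292, 0.0917, 0.1624]
tool_rot: [-3.12, -0.005, 1.613]
contact_force: [-0.0, -0.7, -1.1]
width: 0.705
```

Request:
drive_tool(targets=[[6, [0, 0, 1.5], 0], [6, [0, 0, 1.5], 0], [6, [0, 0, 0], 0], [6, [0, 0, 0], 0], [6, [0, 0, 0], 0]])

```text
time_s: 27.95
ee_pos: [0.5304, 0.0938, 0.1955]
tool_rot: [-3.124, -0.006, 1.616]
contact_force: [-0.1, -0.4, -0.2]
width: 0.703
```

Run:
```python
from h import *
st()
t=capture("side"); cv2.imwrite("pics/l.png",cv2.resize(t["image"][120:320,180:420],(720,600),interpolation=cv2.INTER_CUBIC))
```

```text
{'time_s': np.float64(27.95), 'ee_pos': array([0.53 , 0.094, 0.195]), 'tool_rot': array([-3.124, -0.006,  1.616]), 'contact_force': array([-0.051, -0.409, -0.193]), 'width': np.float64(0.703)}
```

View pics/l.png

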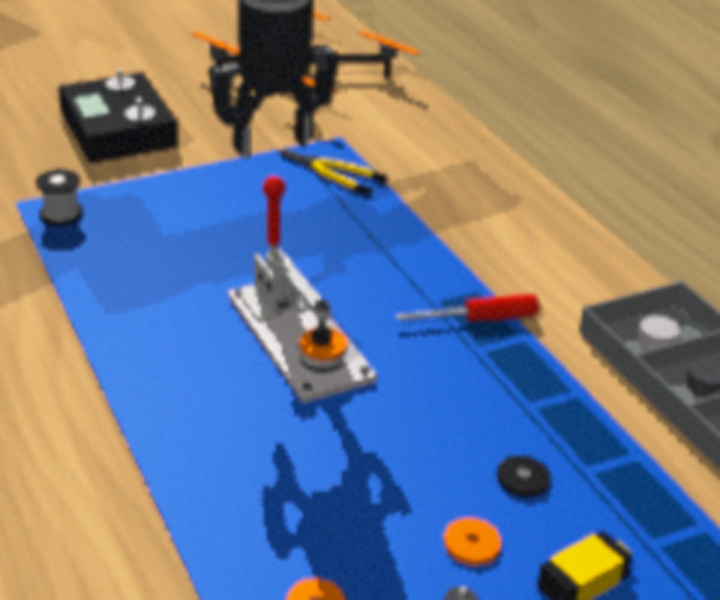

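The handle stands upright (ball at (273,187)) and the foot presses the stack at (322,340), with the gripper clear. Wait out the two seconds, then come back down.

Request:
drive_tool(targets=[[5, [0, 0, 0], 0], [5, [0, 0, 0], 0], [5, [0, 0, 0], 0], [5, [0, 0, 0], 0], [5, [0, 0, 0], 0]])

```text
time_s: 28.42
ee_pos: [0.5284, 0.0938, 0.1909]
tool_rot: [-3.116, -0.006, 1.616]
contact_force: [1.0, -0.2, 0.2]
width: 0.587
```

Request:
drive_tool(targets=[[5, [0, 0, 0], 0], [5, [0, 0, 0], 0], [5, [0, 0, 0], 0], [5, [0, 0, 0], 0], [5, [0, 0, 0], 0]])

```text
time_s: 28.83
ee_pos: [0.5282, 0.0937, 0.1903]
tool_rot: [-3.115, -0.005, 1.616]
contact_force: [-0.2, -0.1, 0.8]
width: 0.585
```

Request:
drive_tool(targets=[[5, [0, 0, 0], 0], [5, [0, 0, 0], 0], [5, [0, 0, 0], 0], [5, [0, 0, 0], 0], [5, [0, 0, 0], 0]])

```text
time_s: 29.25
ee_pos: [0.5284, 0.0937, 0.1906]
tool_rot: [-3.116, -0.006, 1.616]
contact_force: [-0.7, 0.3, -1.7]
width: 0.588
```

Request:
drive_tool(targets=[[5, [0.1, -0.15, -1.4], 0], [5, [0.1, -0.15, -1.3], 0], [5, [0, 0, -1.0], 0], [5, [0, 0, 0], 0], [5, [0, 0, 0], 0]])

```text
time_s: 29.67
ee_pos: [0.5311, 0.0908, 0.1536]
tool_rot: [-3.119, -0.006, 1.616]
contact_force: [0.2, -0.4, -0.1]
width: 0.587
```

Request:
drive_tool(targets=[[5, [0, -0.05, -0.35], 0], [2, [0, 0, 0], 0], [2, [0, 0, 0], 0], [2, [0, 0, 0], 0], [2, [0, 0, 0], 0]])

```text
time_s: 30.08
ee_pos: [0.5302, 0.0904, 0.1511]
tool_rot: [-3.117, -0.006, 1.616]
contact_force: [0.3, -0.9, -3.4]
width: 0.283
```

Request:
drive_tool(targets=[[2, [0, 0, 0], 0], [2, [0, 0, 0], 0]])

```text
time_s: 30.25
ee_pos: [0.5302, 0.0904, 0.1511]
tool_rot: [-3.117, -0.006, 1.616]
contact_force: [-1.4, -0.4, -1.0]
width: 0.286
```

```bash
python3 -c "from h import *; arc()"
```

```text
h 0.007 r 0.1115
{'time_s': np.float64(30.25), 'ee_pos': array([0.53 , 0.09 , 0.151]), 'tool_rot': array([-3.117, -0.006,  1.616]), 'contact_force': array([-1.442, -0.439, -1.025]), 'width': np.float64(0.286)}
```

Request:
drive_tool(targets=[[2, [-0.03, 1.6, -0.1], 0], [2, [-0.03, 1.6, -0.37], 0], [2, [0, 0, 0], 0]])

```text
time_s: 30.5
ee_pos: [0.5294, 0.1213, 0.147]
tool_rot: [-3.117, -0.003, 1.613]
contact_force: [-1.2, 1.2, -2.8]
width: 0.284
```

```bash
python3 -c "from h import *; arc()"
```

```text
h 0.287 r 0.112
{'time_s': np.float64(30.5), 'ee_pos': array([0.529, 0.121, 0.147]), 'tool_rot': array([-3.117e+00, -3.000e-03,  1.613e+00]), 'contact_force': array([-1.2  ,  1.153, -2.798]), 'width': np.float64(0.284)}
```

Request:
drive_tool(targets=[[2, [-0.03, 1.6, -0.75], 0], [2, [-0.03, 1.43, -0.83], 0], [2, [-0.03, 1.29, -1.03], 0], [2, [0, 0, 0], 0]])

```text
time_s: 30.83
ee_pos: [0.5283, 0.1652, 0.1236]
tool_rot: [-3.118, -0.002, 1.613]
contact_force: [-0.2, 0.2, -0.9]
width: 0.283
```

```bash
python3 -c "from h import *; arc()"
```

```text
h 0.733 r 0.113
{'time_s': np.float64(30.833), 'ee_pos': array([0.528, 0.165, 0.124]), 'tool_rot': array([-3.118e+00, -2.000e-03,  1.613e+00]), 'contact_force': array([-0.179,  0.211, -0.878]), 'width': np.float64(0.283)}
```

Request:
drive_tool(targets=[[2, [-0.03, 1.15, -1.45], 0], [2, [-0.02, 0.94, -1.38], 0], [2, [0, 0, 0], 0]])

```text
time_s: 31.08
ee_pos: [0.5277, 0.1876, 0.0973]
tool_rot: [-3.119, -0.005, 1.614]
contact_force: [-0.6, 1.1, 0.8]
width: 0.284
```

```bash
python3 -c "from h import *; arc()"
```

```text
h 1.039 r 0.1137
{'time_s': np.float64(31.083), 'ee_pos': array([0.528, 0.188, 0.097]), 'tool_rot': array([-3.119, -0.005,  1.614]), 'contact_force': array([-0.6  ,  1.05 ,  0.775]), 'width': np.float64(0.284)}
```

Request:
drive_tool(targets=[[2, [0, 0.6, -1.3], 0], [2, [0, 0.2, -0.8], 0], [2, [0, 0, -0.4], 0], [2, [0, 0, 0], 0]])

```text
time_s: 31.42
ee_pos: [0.5275, 0.1979, 0.0739]
tool_rot: [-3.119, -0.01, 1.616]
contact_force: [-2.3, -0.2, -0.6]
width: 0.288
```

```bash
python3 -c "from h import *; arc()"
```

```text
h 1.264 r 0.1136
{'time_s': np.float64(31.417), 'ee_pos': array([0.527, 0.198, 0.074]), 'tool_rot': array([-3.119, -0.01 ,  1.616]), 'contact_force': array([-2.346, -0.167, -0.616]), 'width': np.float64(0.288)}
```

At the open stop. Release and lift clear.

Request:
drive_tool(targets=[[6, [0, 0, 0], 0], [6, [0, 0, 0], 0], [6, [0, 0, 0], 0], [6, [0, 0, 0], 0], [6, [0, 0, 1], 0]])

```text
time_s: 31.83
ee_pos: [0.529, 0.1937, 0.0833]
tool_rot: [-3.119, -0.005, 1.614]
contact_force: [-0.8, -0.1, -0.3]
width: 0.707
```

Request:
drive_tool(targets=[[6, [0, 0, 2], 0], [6, [0, 0, 2.5], 0], [6, [0, 0, 2.5], 0], [6, [0, 0, 2.5], 0], [6, [0, 0, 2.5], 0]])

```text
time_s: 32.25
ee_pos: [0.5262, 0.1908, 0.2059]
tool_rot: [-3.111, -0.001, 1.612]
contact_force: [-0.2, 1.0, 0.0]
width: 0.706
```

Request:
drive_tool(targets=[[6, [0, -1, 2.5], 0], [6, [0, -3, 0], 0], [6, [0, -3, 0], 0], [6, [0, -3, 0], 0], [6, [0, -3, 0], 0]])

```text
time_s: 32.67
ee_pos: [0.5298, 0.0617, 0.2489]
tool_rot: [-3.137, -0.004, 1.622]
contact_force: [0.2, -0.4, -0.7]
width: 0.701
```

Request:
drive_tool(targets=[[6, [0, -3, 0], 0], [6, [0, -3, 0], 0], [6, [0, -3, 0], 0], [6, [0, -3, 0], 0], [6, [0, -3, 0], 0]])

```text
time_s: 33.08
ee_pos: [0.5292, -0.0968, 0.2569]
tool_rot: [3.135, 0.0, 1.622]
contact_force: [0.3, 0.2, 0.1]
width: 0.701
```

Request:
drive_tool(targets=[[6, [0, -3, 0], 0], [6, [0, -2, 0], 0], [6, [0, 0, 0], 0], [6, [0, 0, 0], 0]])

```text
time_s: 33.42
ee_pos: [0.5279, -0.157, 0.2614]
tool_rot: [3.13, 0.006, 1.611]
contact_force: [0.5, 0.3, 0.7]
width: 0.704
```

Run:
```python
from h import *
st()
t=capture("wrist"); s=capture("side")
fix(t)
h=cv2.cvtColor(t["image"],cv2.COLOR_BGR2HSV)
m=(h[...,0]<20)&(h[...,1]>150); m[200:]=0
print(cen(t,m,.039),np.percentile(pts(t,m)[:,2],[5,50,95]))
cv2.imwrite("pics/m.png",np.hstack([cv2.resize(s["image"][120:320,180:420],(400,333)),cv2.resize(t["image"][:300],(400,333))]))
```

```text
{'time_s': np.float64(33.417), 'ee_pos': array([ 0.528, -0.157,  0.261]), 'tool_rot': array([3.13 , 0.006, 1.611]), 'contact_force': array([0.474, 0.289, 0.693]), 'width': np.float64(0.704)}
plate width 0.08635174093117876 slopes -0.022197760565785117 -0.027857449544031885 nest 0.5339386876872699 -0.03230613883841903
(((0.5353189706802368, -0.03426075354218483), 0.024482255801558495), array([ 0.51153773, -0.05827088], dtype=float32), array([ 0.5590369 , -0.00997191], dtype=float32)) [0.02131009 0.03767549 0.04027283]
```

View pics/m.png

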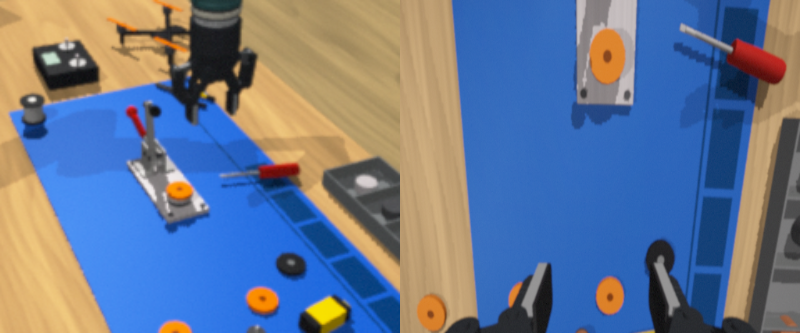

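The side view shows the handle lying back with the arm standing clear, the orange disc flat on the stack at (180,191), and the black disc and bystanders in place. Handing in.

```bash
python3 -c "
from h import *
print(ticket.sign_off())"
```

```text
the job is handed in; nothing more can be done
None
```

The job is done in the order asked and handed in at about 33.5 s of robot time.

- **Alu disc:** I laid it on the nest, found it about 4 mm off centre, regrasped it and set it to within about 1 mm.
- **Orange disc:** I laid the leftmost orange disc on top of it. It measured about 1.8 mm off the nest centre before clamping.
- **Clamp:** I swung the handle up to a measured angle of about 0, where it locked upright with the foot on the stack. It was let go for a little over 2 s, then swung back to its open stop at about 1.25 and released.

**Last checks:**
- The side view shows the arm standing clear, the handle lying back and the stack in place.
- The orange disc measured about 2.4 mm off the nest centre, against a calibration good to about 2 mm. I left it rather than disturb the stack.
- Its median top height came out at 37.7 mm from farther away, against 39.2 mm measured close up before clamping. The colour mask there also took in some points below the disc, as low as 21 mm.
- I did not measure the alu disc again after clamping.
- The black disc and the other things in those last pictures look unmoved; I judged that by eye.

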